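# Put the finished batch of studs away

## Task

Put the finished batch away: on the drawer that has the studs in it, push the sliding cover fully shut with your fingertips, and only then push that drawer fully home, without slamming either. Leave the empty drawer beside it and its cover standing open as they are, and do not pick up or shift anything else on the bench or on the cabinets.

Things in the scene. Friction and masses are not known exactly. Their poses are not given: they have to be found in the camera images.
- batch_cabinet: low grey cabinet, 180 deep (x) x 190 wide (y) x 85 mm high, fixed, with a fixed plate of studs (18 mm high) at the back of its top; origin at the centre of its underside. Its drawer opens along its own -x, towards the robot; yaw up to 0.12 rad either way. Its drawer holds the finished batch: rows of shiny mushroom-headed studs (14 mm) seen where the cover is open.
- batch_face (a point): centre of the outer (-x) side of the batch drawer's flat white front panel: 190 mm wide, 12 mm thick, from 8 to 80 mm above the bench, no knob. Behind it a steel tray 150 mm wide, 165 mm long, walls to 60 mm above the bench. With the drawer home this point is 102 mm in front (-x) of the cabinet's origin.
- batch_edge (a point): middle of the outer (+y) edge of the batch drawer's sliding cover, 70 mm above the bench, 76 mm behind the panel's outer face. Cover: flat aluminium pan 120 (x) x 160 (y) x 16 mm, from 62 to 78 mm above the bench. Open, it overhangs the drawer's left side, free air below; shut, this edge is 8 mm proud of the drawer's left wall. Too wide to grip: push this edge to -y.
- batch_drawer (a joint): how far the batch drawer is out (m): 0 fully home at its stop, 0.150 fully out; starts 0.132 to 0.150. About 3 N of friction plus light damping; stays where it is left.
- batch_cover (a joint): how far the batch drawer's cover is open (m): 0 shut at its stop, 0.095 fully open to the cabinet's +y (left seen from the robot); starts 0.050 to 0.095. About 1.5 N of friction plus light damping; stays where it is left and rides with the drawer.
- spare_cabinet: low grey cabinet, 180 deep (x) x 190 wide (y) x 85 mm high, fixed, with a fixed plate of studs (18 mm high) at the back of its top; origin at the centre of its underside. Its drawer opens along its own -x, towards the robot; yaw up to 0.12 rad either way. The twin of the other cabinet, but its drawer is empty; it stands beside the other, about 0.42 m to its left or right.
- spare_face (a point): centre of the outer (-x) side of the spare drawer's flat white front panel: 190 mm wide, 12 mm thick, from 8 to 80 mm above the bench, no knob. Behind it a steel tray 150 mm wide, 165 mm long, walls to 60 mm above the bench. With the drawer home this point is 102 mm in front (-x) of the cabinet's origin.
- spare_edge (a point): middle of the outer (+y) edge of the spare drawer's sliding cover, 70 mm above the bench, 76 mm behind the panel's outer face. Cover: flat aluminium pan 120 (x) x 160 (y) x 16 mm, from 62 to 78 mm above the bench. Open, it overhangs the drawer's left side, free air below; shut, this edge is 8 mm proud of the drawer's left wall. Too wide to grip: push this edge to -y.
- spare_drawer (a joint): how far the spare drawer is out (m): 0 fully home at its stop, 0.150 fully out; starts 0.132 to 0.150. About 3 N of friction plus light damping; stays where it is left.
- spare_cover (a joint): how far the spare drawer's cover is open (m): 0 shut at its stop, 0.095 fully open to the cabinet's +y (left seen from the robot); starts 0.050 to 0.095. About 1.5 N of friction plus light damping; stays where it is left and rides with the drawer.
- stud_plate: loose plate of studs, 60 x 100 x 18 mm, lying on the bench at the left; origin under its centre
- jar: loose jar, 56 mm across, 75 mm high, between the two cabinets; origin under its centre
- handheld: black handheld terminal lying loose on the bench, 55 x 120 x 22 mm; origin under its centre
- case: green spectacle case lying loose, 60 x 155 x 34 mm; origin under its centre
- screwdriver: loose screwdriver lying on the bench at the right, under 40 mm high; origin under its middle
- loose_stud: one bigger loose stud standing on the bench between the cabinets, 22 mm across its head, 22 mm high; origin under its centre

How it is judged:
By the outcome, as a careful person would: the job done as asked, in the order asked, and still so for the second after the job is handed in, with the robot touching nothing.
It also fails if it takes over 45 s, if anything falls off the work surface, if the arm or the gripper's body presses on something with over 40 N, if the wrist force passes 120 N, or if a joint passes its speed limit or range.

## Robot

A 6-joint arm with a two-finger parallel gripper is mounted at the origin on the work surface. World frame = base frame: x ahead of the robot, y to its left, z up, the work surface at z = 0. Lengths are in mm, angles in rad, forces in N, time in s.
With the tool pointing down it reaches from about 300 to 775 mm from the base axis. Payload 14.6 kg.
Tool frame: the origin (TCP) lies on the centre line of the jaws, within the pads' length; the fingertips stand 19 mm ahead of it and the grasp point (between the pads) is the TCP (bot.tip_reach is the distance from the TCP to the fingertips, in mm); z points along the fingers, y is the line along which they close (so a half turn about z gives the same grasp; the last joint's range is limited). The gripper opens to 85 mm and grips with 20 to 120 N. Pads are 22 mm wide; open, the fingers measure 114 mm over their backs; the gripper's body (76 mm by 85 mm) begins 54 mm behind the grasp point. The pads swing forward as they close: fully open they stand 13 mm farther back than shut.
Start: joints at [-1.38, 0.3, 1.521, -0, 1.321, -0.067], TCP at [140.218, -531.816, 215.981] pointing down, gripper open.
Joint ranges: [-3.03, 3.03], [-0.79, 2.21], [0.23, 2.52], [-1.04, 4.18], [0, 3.07], [-2.55, 2.55]. Speed limits (rad/s): [2.22, 2.22, 2.57, 3.14, 3.14, 3.14].

## Interface

Orientations are given as a unit quaternion [w, x, y, z].
In Python, from rig import bot gives the robot as it stands. Calls block until the motion is done:
- bot.move_to(position, orientation): joint-space move of the TCP to a pose.
- bot.servo_line(position, attitude=None, speed=150, until_force=None): straight line of the TCP; attitude=None keeps the orientation; speed is the mean speed in mm/s. With until_force (N) it stops when the force on the tool has changed by that much, and returns True; else False.
- bot.move_joints(angles): joint-space move.
- bot.move_gripper(opening, grip_force=None): finger opening in mm; grip_force is the grip in N (None keeps the last); returns when the fingers have stopped.
- bot.dwell(seconds).
- bot.ik(position, orientation): joint angles nearest the present ones, or None.
- bot.read_state(): the state.
- bot.read_camera(name): name is "side" or "top"; returns a dict with "image" (480x640x3 uint8, blue, green, red), "depth" (480x640 float32, mm along the optical axis (not along the pixel's ray), 0 where there is no reading), "fovy" (degrees; the focal length in pixels is half the picture's height over the tangent of half this angle, whatever the lens; pixels are square), "cx", "cy" (the principal point, pixels), "k1" (the pictures are not rectified: a ray, as slopes to the right and down, at radius r is drawn at 1 + k1 r^2 times it, then the intrinsics apply), "eye" and "attitude" of the camera in the world. Camera axes: x right, y down, z forward; pixel columns grow to the right and rows downward; lengths in mm; the calibration is good to about 2 mm. A picture is of the moment at which its call begins.
A pose or a line that the arm cannot do raises bot.MotionError and nothing moves.
- bot.finish_job(): hands the job in; it is judged then, once.
The state is a dict: "clock": time; "joint_positions": joint angles; "qvel": joint speeds; "effort": joint torques, N m; "ee_pos": TCP position; "tool_rot": TCP orientation; "ft_force": force on the tool from outside, world axes, zero at the start; "moment": the same for the moment, N m; "grip_width": finger opening in mm; "grip_force": force on a finger pad.
Only numpy, scipy, OpenCV 4.12 (cv2) and the standard library are available. Lean on these libraries where they do the work, as an engineer would, in place of code of your own. Each camera call takes 0.05 s, during which the arm holds its last target. There are 200 camera calls.

## Working session

There is one attempt and no reset: what is moved stays moved. The work goes in short steps, each a Python script; the robot and the scene stay as the last script left them, time stands still between calls to the robot, and variables do not carry over. Pictures are saved under pics/ and viewed, at most 10 in all, crops included, and the job is handed in when it is done.

```bash
mkdir -p pics; ls
cat > h.py <<'E'
import numpy as np, cv2
from scipy.spatial.transform import Rotation as R
from rig import bot
def rot(q): return R.from_quat([q[1],q[2],q[3],q[0]])
def K(c):
    f=240/np.tan(np.radians(c["fovy"])/2)
    return np.array([[f,0,c["cx"]],[0,f,c["cy"]],[0,0,1.]])
def rays(c,px):
    k=K(c); p=cv2.undistortPoints(np.asarray(px,float).reshape(-1,1,2),k,np.array([c["k1"],0,0,0.])).reshape(-1,2)
    return rot(c["attitude"]).apply(np.c_[p,np.ones(len(p))])
def onplane(c,px,z):
    d=rays(c,px); e=np.array(c["eye"]); return e+d*((z-e[2])/d[:,2])[:,None]
def cloud(c):
    v,u=np.mgrid[0:480,0:640]
    d=rays(c,np.c_[u.ravel(),v.ravel()])
    fwd=rot(c["attitude"]).apply([0,0,1.])
    P=np.array(c["eye"])+d*(c["depth"].ravel()/(d@fwd))[:,None]
    P[c["depth"].ravel()==0]=np.nan
    return P.reshape(480,640,3)
E
python3 - <<'E'
from h import *
s=bot.read_state();print(s["clock"],s["tool_rot"],s["ee_pos"])
for n in("top","side"):
    c=bot.read_camera(n); cv2.imwrite(f"pics/{n}0.png",c["image"]); np.save(f"pics/{n}0.npy",c,allow_pickle=True)
    print(n,{k:v for k,v in c.items() if k not in("image","depth")},(c["depth"]==0).mean())
E
```

```text
pics
0.0 [-5.81628403e-04  9.91707632e-01  1.28513163e-01 -4.64773826e-05] [ 140.14310923 -531.58655459  215.41809669]
top {'fovy': 42.85844735783954, 'cx': 319.4387586791739, 'cy': 240.65365414924736, 'k1': -0.2094884779335156, 'eye': array([ 378.75391621,  -89.52690998, 1385.85490296]), 'attitude': array([ 0.04273367, -0.69601226,  0.71617204, -0.02895495])} 0.0040104166666666665
side {'fovy': 48.835432865895896, 'cx': 321.9874823707683, 'cy': 238.06567045019506, 'k1': -0.09630087837260977, 'eye': array([  222.51415949, -1061.30267361,  1031.03098573]), 'attitude': array([-0.39523133,  0.90634048, -0.13797079,  0.05747337])} 0.003994140625
```

View pics/top0.png

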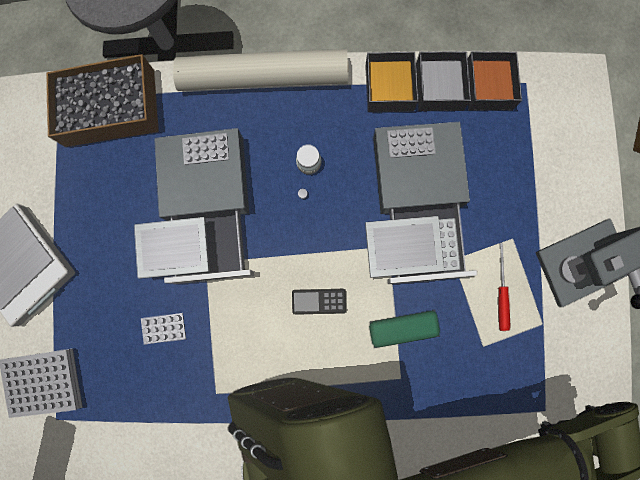

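View pics/side0.png

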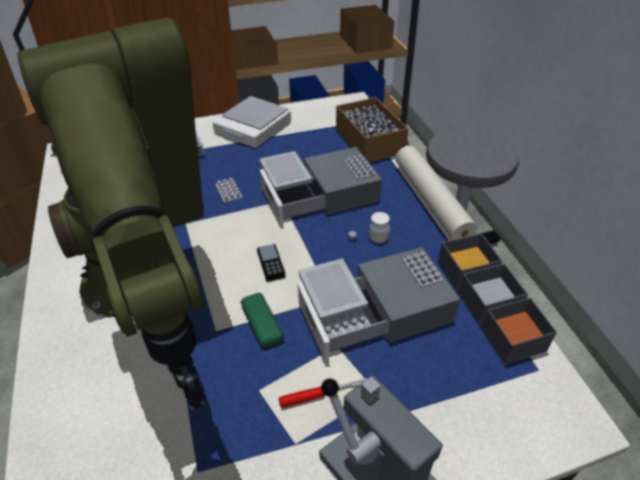

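The top view shows the batch drawer on the right (studs at about (448,245)), with its cover at (369–440, 217–277) and its panel edge running (370,281)–(475,274). The left drawer, at (190,245), is empty. The jar is at (308,158), the loose stud at (303,194) and the green case at (404,328). The side view agrees. Next I'll measure the batch cabinet, panel and cover edge.

Run:
```python
from h import *
c=np.load("pics/top0.npy",allow_pickle=True).item()
P=cloud(c); hsv=cv2.cvtColor(c["image"],cv2.COLOR_BGR2HSV)
z=P[...,2]; box=np.zeros(z.shape,bool); box[115:295,355:490]=1
k=np.ones((3,3),np.uint8)
def rect(m,zz,name):
    m=cv2.morphologyEx(m.astype(np.uint8),cv2.MORPH_OPEN,k)
    n,l,st,_=cv2.connectedComponentsWithStats(m); i=1+st[1:,4].argmax()
    cs=max(cv2.findContours((l==i).astype(np.uint8),cv2.RETR_EXTERNAL,cv2.CHAIN_APPROX_NONE)[0],key=len)[:,0]
    Q=onplane(c,cs,zz)[:,:2].astype(np.float32)
    r=cv2.minAreaRect(Q); print(name,st[i],r,np.median(z[l==i]));print(cv2.boxPoints(r).round(1)); return Q
grey=box&(z>78)&(z<112)&(hsv[...,2]<150); grey[215:]=0
rect(grey,85,"cab")
# panel
V=hsv[...,2]
for u in (380,400,420,440,450,460,470): print(u,V[262:290,u],z[262:290:3,u].round())
for v in (225,235,245,255,265): print(v,V[v,360:378],z[v,360:378:3].round(), V[v,430:446])
```

```text
cab [ 375  122   95   86 5659] ((672.6700439453125, -293.8175048828125), (181.57064819335938, 192.63743591308594), 3.1564648151397705) 85.60034094240905
[[ 576.7 -202.6]
 [ 587.3 -395. ]
 [ 768.6 -385. ]
 [ 758.  -192.6]]
380 [190 193 183 189 193 190 191 160 203 209 206 208 212 223 111 110  97 212
 201 203 207 202 212 221 210 214 209 211] [82. 79. 82. 81. 80.  6.  1.  1. -2.  1.]
400 [183 182 190 187 185 170 193 195 204 202 196 208 172  26   8 239 226 221
 224 237  94  63 100 133 125 117 121 112] [81. 83. 78. 81. 81. 78. 84. -2.  0.  5.]
420 [182 178 180 173 192 197 200 202 197 205 197  29  46 207 231 222 223 225
 163  47  66 122 121 115 115 113 111 115] [83. 80. 77. 77. 15. 79. 80.  1. -0. -2.]
440 [192 198 189 193 194 192 195 191 203  61  37 123 236 222 222 227 200  41
  78 131 128 126 122 121 123 122 121 118] [74. 80. 80. 78. 77. 77. -2.  1.  7.  0.]
450 [184 184 168 197 197 193 193 197  90  62 122 237 222 222 227 211  47  80
 119 119 122 122 120 117 121 117 111 115] [24. 28. 26. 12. 78. 82. -2.  2.  4.  3.]
460 [ 55  58  64  74  81  82  84  83  49 110 237 222 223 227 205  62 145 
[... 398 characters left out ...]
166 159 145 212 203]
235 [112 122 126 121 119 110  74 201 198 195 193 197 197 191 177 175 179 179] [-3.  0. 71. 80. 80. 75.] [176 175 168 151 195 194 192 189 192 192 142 179 169 156 144 204]
245 [113 114 115 117 111 114 112  84 218 208 204 206 205 204 200 183 190 193] [ 8. -2.  1. 78. 79. 78.] [172 175 176 174 142 199 192 193 197 194 194 146 179 169 165 170]
255 [212 215 209 210 215 219 220 211 109 218 208 202 203 204 203 192 187 188] [ 2. -2.  4. 84. 77. 79.] [178 179 175 175 172 172 204 197 197 198 197 197 159 183 171 158]
265 [206 207 213 212 209 216 217 208 205  98 226 209 206 210 206 206 193 186] [ 1.  3.  0. 75. 81. 82.] [189 190 149 194 196 195 198 194 192 192 193 192 193 162 179 175]
```

Run:
```python
import cv2
i=cv2.imread("pics/top0.png")[195:295,350:490]
cv2.imwrite("pics/c1.png",cv2.resize(i,None,fx=5.5,fy=5.5,interpolation=cv2.INTER_NEAREST))
```

```text
(no output)
```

View pics/c1.png

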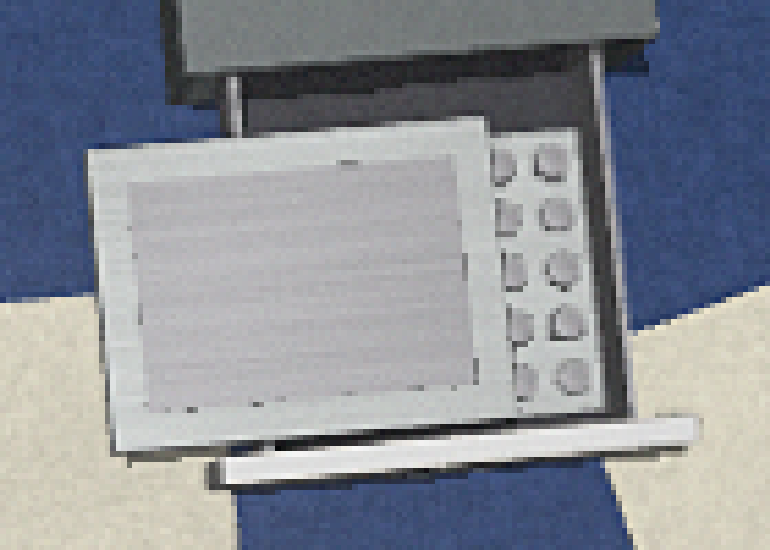

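The crop shows the cover's outer edge running from about (366,222) to (371,277), the panel's outer top edge from (390,283) to (477,275), and the studs to the right of the cover.

Run:
```python
from h import *
c=np.load("pics/top0.npy",allow_pickle=True).item()
E=onplane(c,[(365.7,225),(366.6,235),(367.6,245),(368.4,255),(369.5,265)],78)[:,:2]
F=onplane(c,[(400,281.7),(420,280.1),(440,278.5),(450,277.4),(460,276.5),(470,275.2)],80)[:,:2]
ends=onplane(c,[(391,280.5),(477,272.5)],80)[:,:2]
for n,Q in(("edge",E),("face",F)):
    d=np.linalg.svd(Q-Q.mean(0))[2][0]; print(n,Q.round(1).tolist(),"dir",np.arctan2(d[1],d[0]))
for yaw in(0.055,):
    o=np.array([672.7,-293.8]);B=np.array([[np.cos(yaw),-np.sin(yaw)],[np.sin(yaw),np.cos(yaw)]])
    print("edge local",((E-o)@B).round(1).tolist(),"\nface local",((F-o)@B).round(1).tolist(),"\nends",((ends-o)@B).round(1).tolist())
# obstacles
P=cloud(c)
for n,(a,b,e,f) in dict(jar=(290,325,140,175),stud=(295,312,185,202),hand=(290,350,285,317),case=(365,445,305,350),sparepanel=(160,262,215,290)).items():
    Q=P[e:f,a:b].reshape(-1,3); Q=Q[Q[:,2]>12]; print(n,np.nanpercentile(Q,[3,97],axis=0).round().tolist())
```

```text
edge [[543.2, -166.5], [521.4, -167.6], [499.8, -169.0], [478.2, -170.0], [456.7, -171.6]] dir -3.0833335395012087
face [[418.8, -235.5], [420.8, -278.7], [422.8, -322.1], [424.5, -343.9], [425.7, -365.9], [427.7, -387.9]] dir 1.6273276887557888
edge local [[-122.3, 134.3], [-144.1, 134.3], [-165.8, 134.1], [-187.4, 134.3], [-209.0, 133.9]] 
face local [[-250.3, 72.1], [-250.6, 28.9], [-251.0, -14.5], [-250.6, -36.4], [-250.6, -58.4], [-249.8, -80.5]] 
ends [[-246.1, 91.1], [-245.4, -96.5]]
jar [[675.0, -69.0, 21.0], [721.0, -22.0, 80.0]]
stud [[618.0, -39.0, 17.0], [637.0, -19.0, 28.0]]
hand [[357.0, -115.0, 17.0], [409.0, -3.0, 28.0]]
case [[285.0, -318.0, 23.0], [348.0, -177.0, 39.0]]
sparepanel [[436.0, 109.0, 13.0], [578.0, 280.0, 84.0]]
```

```bash
cat >> h.py <<'E'
YAW=0.056; O=np.array([672.7,-293.8]); a=(YAW+np.pi/2)/2; Q=[0,np.cos(a),np.sin(a),0]
ex=np.array([np.cos(YAW),np.sin(YAW)]); ey=np.array([-ex[1],ex[0]])
def W(x,y,z): return [*(O+x*ex+y*ey),z]          # cabinet frame -> world
def L():
    s=bot.read_state(); d=np.array(s["ee_pos"][:2])-O
    return [round(float(v),1) for v in(s["clock"],d@ex,d@ey,s["ee_pos"][2],*s["ft_force"])]
E
python3 - <<'E'
from h import *
print(bot.tip_reach)
bot.move_gripper(0,60)
X=-250.5+76; T=bot.tip_reach
bot.move_to(W(X,180,200),Q)
bot.servo_line(W(X,180,57+T),speed=120); print(L())
bot.servo_line(W(X,98,57+T),speed=35); print(L())
print(bot.servo_line(W(X,85,57+T),speed=10,until_force=6),L())
c=bot.read_camera("top"); cv2.imwrite("pics/c2.png",cv2.resize(c["image"][110:310,340:500],None,fx=3.5,fy=3))
E
```

```text
19.0
[4.0, -174.1, 179.9, 76.7, -0.3, -0.7, 0.6]
[6.5, -174.5, 98.1, 76.0, -0.5, -0.0, -0.2]
False [7.9, -174.5, 85.0, 76.0, -0.7, -0.2, 0.1]
```

View pics/c2.png

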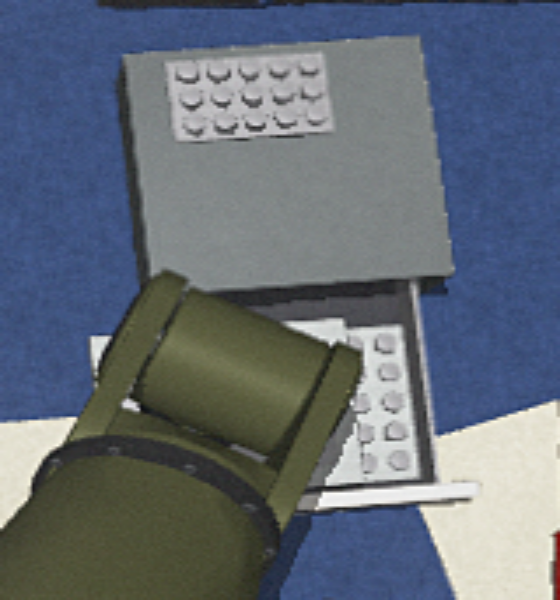

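The cover hasn't moved: its corner is still at about (366,222). I'll check the tool's real pose from the side camera.

Run:
```python
from h import *
s=bot.read_state(); print(s["tool_rot"],Q,s["ee_pos"],s["joint_positions"],s["grip_width"],L())
c=bot.read_camera("side"); cv2.imwrite("pics/c3.png",cv2.resize(c["image"][180:380,230:490],None,fx=3,fy=3))
t=rot(c["attitude"]).inv().apply(np.array(s["ee_pos"])-c["eye"]); f=K(c)[0,0]; print("tcp px",c["cx"]+f*t[0]/t[2],c["cy"]+f*t[1]/t[2])
```

```text
[ 1.61960632e-05  6.87015536e-01  7.26642727e-01 -8.08191657e-06] [0, np.float64(0.6870332105307008), np.float64(0.7266260163439496), 0] [ 493.72318724 -218.67035338   76.01595062] [-4.84754961e-01  4.36151572e-01  1.68687199e+00 -2.85297234e-05
  1.01854224e+00 -5.40788642e-01] 0.30028171560676215 [8.0, -174.5, 85.0, 76.0, -0.6, -0.2, -0.2]
tcp px 327.98479602157363 277.3680406886124
```

View pics/c3.png

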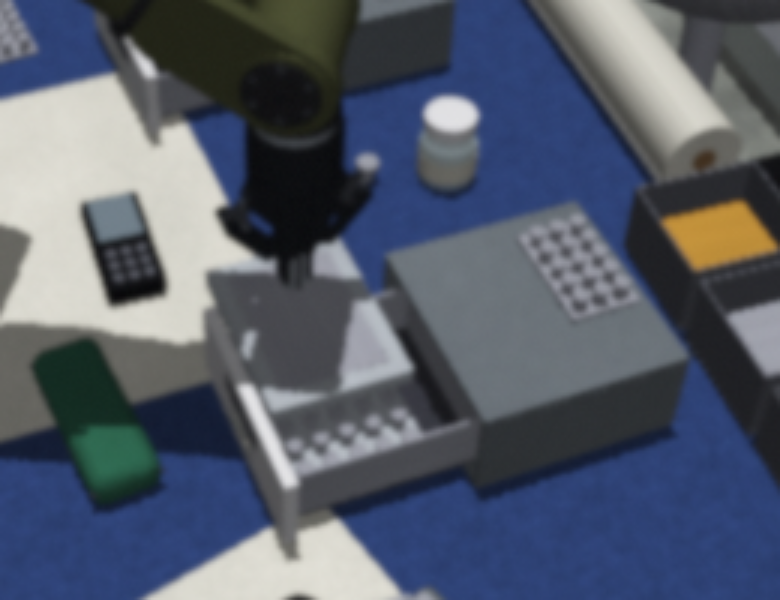

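The side crop shows the closed fingers standing on or over the cover, with visible tips at crop (295,285), right at the projected TCP. I'll lift straight up and measure where the tips really end.

Run:
```python
from h import *
p=bot.read_state()["ee_pos"]; bot.servo_line([p[0],p[1],180],speed=80)
bot.servo_line(W(-174.5,180,180),speed=150)
s=bot.read_state(); p=np.array(s["ee_pos"]); c=bot.read_camera("side"); f=K(c)[0,0]
im=c["image"].copy()
def pr(P):
    t=rot(c["attitude"]).inv().apply(np.array(P)-c["eye"]); u=t[:2]/t[2]; u=u*(1+c["k1"]*(u@u)); return (int(round(c["cx"]+f*u[0])),int(round(c["cy"]+f*u[1])))
a=pr(p); b=pr(p-[0,0,19]); print(a,b,p)
x,y=a; x0,y0=x-50,y-60
cr=cv2.resize(im[y0:y0+100,x0:x0+100],None,fx=6,fy=6,interpolation=cv2.INTER_CUBIC)
for q,col in((a,(0,0,255)),(b,(0,255,255))):
    X,Y=(q[0]-x0)*6,(q[1]-y0)*6; cv2.line(cr,(X-90,Y),(X-30,Y),col,2); cv2.line(cr,(X+30,Y),(X+90,Y),col,2)
cv2.imwrite("pics/c4.png",cr)
# cover edge now
t=bot.read_camera("top"); V=cv2.cvtColor(t["image"],cv2.COLOR_BGR2GRAY)
for v in(225,265): print(V[v,360:376])
np.save("pics/top1.npy",t,allow_pickle=True)
P=cloud(c); dd=P[y-30:y+30,x-12:x+12].reshape(-1,3); k=np.linalg.norm(dd[:,:2]-p[:2],axis=1)<30
print("min z of finger pts",np.nanpercentile(dd[k&(dd[:,2]>120),2],[0,5,20]))
```

```text
(314, 222) (314, 228) [ 488.47729243 -124.2792943   180.01190747]
[91 92 86 90 90 93 84 85 87 89 85 88 83 88 83 90]
[114 118 117 120 126 122 123 118 119  42  39  51  95  91  88  87]
min z of finger pts [193.81820611 204.9171225  221.75670861]
```

View pics/c4.png

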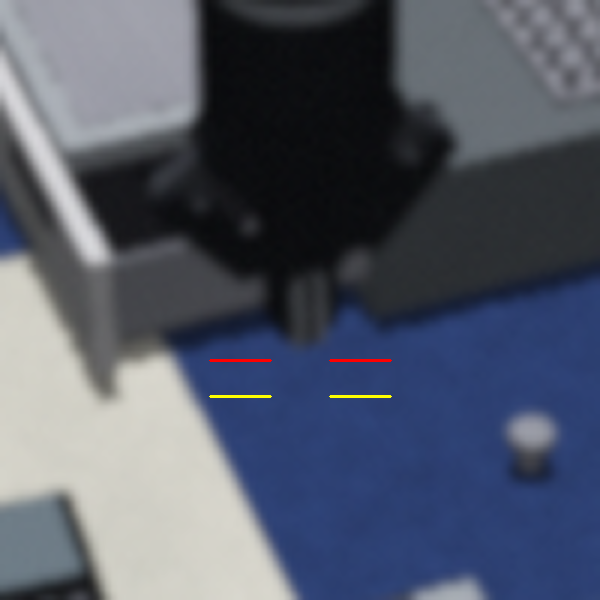

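The tips visibly end about 8 mm above the reported TCP, not 19 mm ahead of it. So the first pass went clear over the cover, and nothing moved. A TCP height of 46 mm puts the fingers across the cover's edge under either reading, with the body clear, so I'll push there with force guards.

Run:
```python
from h import *
X=-174.5
print(bot.servo_line(W(X,180,46),speed=100,until_force=8),L())
r=bot.servo_line(W(X,100,46),speed=30,until_force=8); print(r,L())
c=bot.read_camera("side"); cv2.imwrite("pics/c5.png",cv2.resize(c["image"][180:380,230:490],None,fx=3,fy=3))
```

```text
False [11.9, -174.2, 179.9, 46.5, -0.4, 0.1, 0.3]
False [14.7, -174.6, 100.0, 46.0, 0.3, 1.2, -0.3]
```

View pics/c5.png

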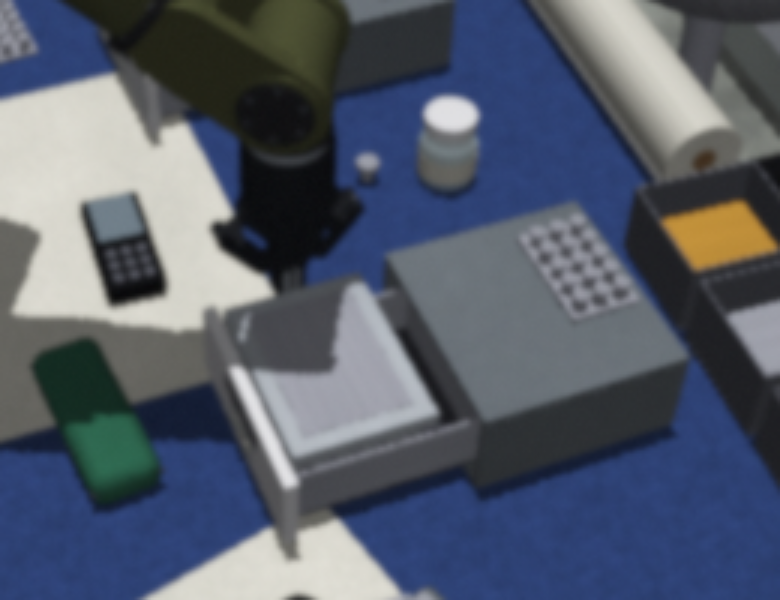

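The fingers are now pushing the cover, whose right edge is at crop (440,410), a little short of shut. I'll finish slowly against the stop.

Run:
```python
from h import *
X=-174.5
r=bot.servo_line(W(X,78,46),speed=10,until_force=7); print(r,L())
bot.dwell(0.2); print(L())
bot.servo_line(W(X,130,46),speed=80)
bot.servo_line(W(X,150,170),speed=150)
bot.move_to(W(-330,60,170),Q)
c=bot.read_camera("side"); np.save("pics/side2.npy",c,allow_pickle=True)
t=bot.read_camera("top"); np.save("pics/top2.npy",t,allow_pickle=True)
a=cv2.resize(c["image"][230:350,290:430],(560,480)); b=cv2.resize(t["image"][200:300,355:485],(624,480))
cv2.imwrite("pics/c6.png",cv2.resize(np.hstack([a,b]),(800,324))); print(L())
```

```text
True [15.7, -174.7, 93.0, 45.7, 0.5, 1.2, 0.1]
[15.9, -174.9, 93.1, 45.4, 0.4, -0.2, -0.3]
[18.4, -329.0, 60.4, 169.9, 1.0, 0.8, 0.4]
```

View pics/c6.png

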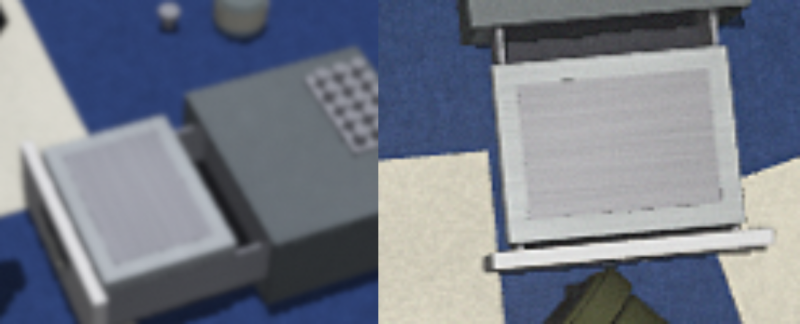

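Run:
```python
from h import *
t=np.load("pics/top2.npy",allow_pickle=True).item(); V=cv2.cvtColor(t["image"],cv2.COLOR_BGR2GRAY)
B=np.c_[ex,ey]
lp=lambda px,z:((onplane(t,px,z)[:,:2]-O)@B).round(1).tolist()
for v in(230,240,245,260): 
    g=np.diff(V[v].astype(int)); l=383+g[383:402].argmax(); r=458+g[458:472].argmin()
    print(v,V[v,385:400],V[v,460:474],l+.5,r+.5,lp([(l+.5,v),(r+.5,v)],78))
print("panel ends",lp([(355+(487-378)/3.243,200+258/3.243),(355+(773-378)/3.243,200+236/3.243)],80))
# spare/other things unchanged?
o=np.load("pics/top0.npy",allow_pickle=True).item()["image"]; d=cv2.absdiff(o,t["image"]).max(2)[115:350,100:360]; print((d>60).sum())
```

```text
230 [ 79  83  82  80  71  95 179 201 200 198 199 198 191 170 174] [187 188 195 194  97  68  76  73  71  76  76  75  75  79] 390.5 463.5 [[-137.6, 82.0], [-151.0, -76.8]]
240 [ 78  78  76  76  73  72 100 177 202 193 193 191 194 190 180] [184 185 190 188 203  81  62  72  77  69  71  72  76  70] 391.5 464.5 [[-159.3, 82.0], [-172.9, -76.6]]
245 [ 75  68  69  71  81  78  68 116 211 199 203 201 200 202 189] [186 185 187 183 195 143  74  72  71  72  81  79  73  78] 392.5 465.5 [[-170.2, 80.8], [-183.9, -77.7]]
260 [202 204 205 206 197  92  67  67 112 191 210 207 205 206 207] [137 172 190 187 183 183 195 122 215 211 211 211 206 204] 393.5 466.5 [[-202.6, 81.7], [-216.5, -76.4]]
panel ends [[-243.5, 96.3], [-246.0, -95.7]]
0
```

The cover edge sits at local y ≈ 82 (83 expected when shut). Nothing in the area around the spare drawer, jar and loose stud changed. I'll press once more to confirm the stop, then push the drawer home with the tool turned 90°.

Run:
```python
from h import *
X=-174.5
bot.move_to(W(X,140,150),Q)
bot.servo_line(W(X,112,46),speed=120)
bot.servo_line(W(X,97,46),speed=40)
print("cover",bot.servo_line(W(X,82,46),speed=8,until_force=10),L())
bot.servo_line(W(X,125,46),speed=100)
bot.servo_line(W(X,140,150),speed=180)
b=YAW/2; Q2=[0,np.cos(b),np.sin(b),0]
bot.move_to(W(-300,0,130),Q2)
bot.servo_line(W(-285,0,48),speed=100); print(L())
bot.servo_line(W(-264,0,48),speed=40)
print("push",bot.servo_line(W(-128,0,48),speed=50,until_force=15),L())
```

```text
cover True [21.5, -174.7, 93.0, 45.7, 0.2, 0.7, 0.8]
[24.8, -284.8, -0.2, 48.5, 0.1, -0.4, -0.0]
push False [28.3, -128.0, 0.0, 47.9, -1.7, 1.1, 0.6]
```

Run:
```python
from h import *
print("home",bot.servo_line(W(-100,0,48),speed=10,until_force=9),L())
bot.dwell(0.2)
print("again",bot.servo_line(W(-100,0,48),speed=10,until_force=10),L())
bot.servo_line(W(-190,0,48),speed=100)
bot.servo_line(W(-240,-20,170),speed=180)
c=bot.read_camera("side"); t=bot.read_camera("top"); np.save("pics/top3.npy",t,allow_pickle=True)
a=cv2.resize(c["image"][150:400,230:500],(518,480)); b=cv2.resize(t["image"][110:310,130:490],(864,480))
cv2.imwrite("pics/c7.png",cv2.resize(np.hstack([a,b]),(800,278))); print(L())
```

```text
home True [29.9, -113.2, 0.2, 47.5, 0.2, 0.5, -0.3]
again True [30.6, -113.3, 0.7, 46.5, 0.2, 1.5, 0.7]
[32.5, -240.0, -19.5, 168.8, 0.6, -0.1, -0.6]
```

View pics/c7.png

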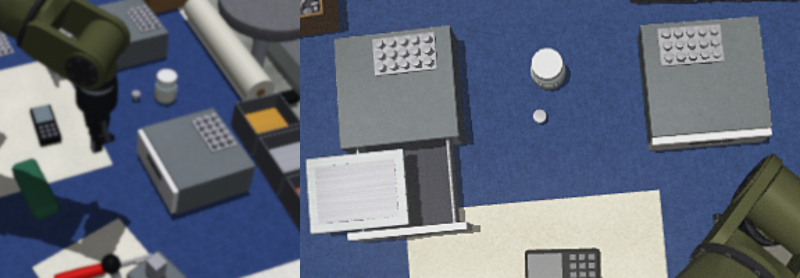

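The picture shows the batch drawer home, with its panel flush against the cabinet front at (650–770, 138). It stopped twice at local x −113, which is the expected −102 face plus half a pad. The spare drawer is still open, and the jar, loose stud and handheld terminal are undisturbed.

Run:
```python
from h import *
print(bot.finish_job())
```

```text
the job is handed in; nothing more can be done
None
```

I pushed the batch drawer's cover shut against its stop, then the drawer fully home, both slowly, and handed the job in at about 32.5 s with the arm clear; the spare drawer and its cover were left open, and I saw nothing else shifted in the pictures I checked.

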